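# Third hand at the pegboard stand

## Task

Turn the round oak assembly stand (the upright dowel near its rim is the handle) counter-clockwise as seen from above, until it meets its index stop and the little pegboard panel on it faces the robot. Then stand the oak peg block upright on the round deck, centred on the panel with its flat back square against it and its peg pointing away from the panel, and press it on with a steady 10 newtons (never as much as 20) for the person who will screw it on from behind. Finish while still holding it pressed like that, and leave the other things on the table where they are.

Things in the scene. Friction and masses are not known exactly. Their poses are not given: they have to be found in the camera images.
- stand_centre (a point): Centre of the round deck, on the turntable's vertical axis and on the deck's top face, 40 mm above the table. The deck is an oak disc 250 mm across. The frame belongs to the fixed stand: when the turntable is at its stop, the panel's pressing direction (the panel frame's x) is this frame's x, roughly away from the robot. The stand does not move.
- turntable (a joint): Angle of the turntable on its vertical axis, rad, growing counter-clockwise seen from above. It starts between 0 and 0.5; a hard index stop ends it at 1.571, where the panel faces the robot. Stiff bearing (about 0.4 N m of friction, so 4 N at the handle): it stays where it is left.
- turntable_handle (a point): Point on the axis of the turntable's handle, 40 mm above the deck's top face (80 mm above the table). The handle is a plain upright dowel, 20 mm in diameter, rising 62 mm above the deck, 108 mm from the turntable's axis near the rim. No other thing on the deck is a dowel. The frame turns with the turntable.
- panel_face (a point): Point on the front face of the sage pegboard panel, midway across its width and 32 mm above the deck (the height of the block's centre when the block stands on the deck). The panel is upright, 130 mm wide, 6 mm thick, its top edge 71 mm above the deck; x points into the panel (the pressing direction), y along its width, z up. At rest the face is 30 mm from the turntable's axis, on the side the x axis points to. It rides on a spring carriage on the turntable and moves with it.
- carriage (a joint): How far the panel has been pushed back along its x axis, m: 0 at rest, 0.024 at the end of its travel. Its spring gives 1 N per mm from zero, so 0.010 means a push of 10 N.
- panel: The same pegboard panel as a body; origin on the front face, midway across the width, at deck height; axes as panel_face.
- block_centre (a point): Centre of the oak peg block (loose, about 0.1 kg), half-way up. The block is 34 mm deep (x), 60 mm wide (y), 64 mm tall (z), standing upright on the table at the start. One dowel peg, 12 mm in diameter, stands out 46 mm from its -x face, 8 mm above the centre; the +x face, 17 mm from the centre, is the flat back that goes against the panel.
- peg_block: The same oak peg block; origin at the centre of its underside, axes as block_centre.
- jar: Bystander: empty glass jar with clamp lid, 104 mm across with its clamp, 119 mm tall; origin at the centre of its underside.
- ramekin: Bystander: white ceramic ramekin, 84 mm across, 45 mm tall; origin at the centre of its underside.
- screwdriver: Bystander: screwdriver about 200 mm long, lying flat on the left; origin on its underside.
- cutter: Bystander: thin steel ring cutter, 70 mm across, 40 mm tall; origin at the centre of its underside.
- mug: Bystander: mug, 80 mm across, 90 mm tall; origin at the centre of its underside.

How it is judged:
By the outcome, as a careful person would: the job done as asked, in the order asked, and still so for the second after the job is handed in, while the arm keeps its last pose, push and grip.
It also fails if it takes over 61 s, if anything falls off the work surface, if the arm or the gripper's body presses on something with over 40 N, if the wrist force passes 120 N, or if a joint passes its speed limit or range.

## Robot

A 7-joint arm with a two-finger parallel gripper is mounted at the origin on the work surface. World frame = base frame: x ahead of the robot, y to its left, z up, the work surface at z = 0. Lengths are in m, angles in rad, forces in N, time in s.
With the tool pointing down it reaches from about 0.4 to 0.85 m from the base axis. Payload 10.4 kg.
Tool frame: the origin (TCP) lies between the finger pads; the fingertips stand 19 mm ahead of it and the grasp point (between the pads) is the TCP; z points along the fingers, y is the direction in which the jaws open and shut (so a half turn about z gives the same grasp; the last joint's range is limited). The gripper opens to 85 mm and grips with 20 to 120 N. Pads are 22 mm wide; open, the fingers measure 114 mm over their backs; the gripper's body (76 mm by 85 mm) begins 54 mm behind the grasp point. The pads swing forward as they close: fully open they stand 13 mm farther back than shut.
Start: joints at [-1.349, 0.332, -0.065, 1.46, 0.022, 1.35, -0.088], TCP at [0.151, 0.606, 0.25] pointing down, gripper open.
Joint ranges: [-2.6, 2.6], [-0.5, 2.12], [-1.47, 1.34], [0.16, 2.42], [-1.27, 4.41], [0.06, 2.06], [-2.6, 2.6]. Speed limits (rad/s): [2.22, 2.22, 2.79, 2.79, 3.14, 3.14, 3.14].

## Interface

Orientations are given as a unit quaternion [x, y, z, w].
In Python, from workcell import manip gives the robot as it stands.
- The arm moves only by the shell command python3 -m jog 'ROWS' [FORCE]. ROWS is JSON, a list of rows, each an object with "offset": the shift along the tool's x, y, z as a fraction of full scale, a list of three; "rotation": the turn, a rotation vector about the tool's x, y, z as a fraction of full scale, a list of three; "fingers": the opening, from -1 (shut) to 1 (fully open), so that 0 is half open. A call has 1 to 8 rows; each row shifts and turns the commanded pose from where the row before left it, along the tool's axes as they then stand; what a row does not reach is not made up. Full scale, the value 1, is 0.15 m for a shift and 2 rad for a turn. A row lasts 1/8 s, in which the tool goes at most 62.5 mm and 10.7 degrees, less where a joint would pass 70% of its speed; a pose out of reach is approached as far as the arm can. A call with a number of a shift or a turn outside -1 to 1 is refused whole. A call with a gripper value outside its range is refused whole. The fingers move at their own pace and stop on an object; FORCE is the grip in N (left out, the last holds). Time passes only in rows, so rows that do not move let the fingers close. It gives the time, the measured TCP pose, the force and the opening at its end, in the units of the state.
- manip.get_obs(): the state, without advancing time (a new reading comes with each control period).
- manip.camera(name): name is "scene" or "top"; returns the picture (480x640x3 uint8, red, green, blue); there is no depth.
- manip.camera_info(name): a dict with "mtx" (3x3 intrinsics, pixels), "xyz" and "rotation" of the camera in the world. Camera axes: x right, y down, z forward; pixel columns grow to the right and rows downward; lengths in m; the calibration is good to about 2 mm. A picture is of the moment at which its call begins. camera_info takes no time and is no camera call.
- manip.hand_in(): hands the job in, once; it reports no verdict.
Trained networks look in the newest picture that a camera, given by its name, has taken for a name from the list of things; names that differ only in an ending like _2 or _b are one class to them, and where a whole thing is asked for, a point or a joint stands for the part that bears it (a point fixed in the world has none). Each returns a list of dicts, best first, with "conf" (0 to 1); they miss things now and then, are a little off and sometimes report something else, mostly with a low value. They report only what shows in the picture. A call takes as long as a camera call.
- manip.recognise(camera, query): "bbox" ([left, top, right, bottom] in pixels, round what is visible of it).
The state is a dict: "clock": time; "joint_pos": joint angles; "joint_velocities": joint speeds; "tau": joint torques, N m; "position": TCP position; "ee_rot": TCP orientation; "ft_force": force on the tool from outside, world axes, zero at the start; "torque": the same for the moment, N m; "grip_width": opening from 0.0 (shut) to 1.0 (fully open).
Only numpy, scipy, OpenCV 4.12 (cv2) and the standard library are available. Lean on these libraries where they do the work, as an engineer would, in place of code of your own. Each camera call takes 0.05 s, during which the arm holds its last target. There are 200 camera calls.

## Working session

There is one attempt and no reset: what is moved stays moved. The work goes in short steps, Python scripts to look and compute and a shell command to move; the robot and the scene stay as the last step left them, time stands still between calls to the robot, and variables do not carry over. Pictures are saved under pics/ and viewed, about 8 in all and at most 12, crops included, and the job is handed in when it is done.

```bash
mkdir -p pics; ls; python3 - <<'E'
from workcell import manip
import cv2,numpy as np
o=manip.get_obs();print({k:np.round(v,3).tolist() for k,v in o.items()})
for c in("scene","top"):
    im=manip.camera(c);cv2.imwrite(f"pics/{c}0.png",im[:,:,::-1])
    i=manip.camera_info(c);print(c,{k:np.round(v,4).tolist() for k,v in i.items()})
    for q in["turntable_handle","panel","peg_block","turntable","jar","ramekin","screwdriver","cutter","mug"]:
        r=manip.recognise(c,q);print(q,[(np.round(d["bbox"]).tolist(),round(d["conf"],2)) for d in r[:2]])
E
```

```text
pics
{'clock': 0.0, 'joint_pos': [-1.349, 0.333, -0.065, 1.461, 0.022, 1.35, -0.088], 'joint_velocities': [-0.002, 0.0, -0.0, 0.0, 0.001, 0.0, -0.0], 'tau': [0.001, -62.545, 0.05, -39.16, 0.016, 0.01, -0.0], 'position': [0.151, 0.606, 0.25], 'ee_rot': [0.122, 0.993, -0.001, -0.0], 'ft_force': [0.544, -0.085, 0.125], 'torque': [-0.008, -0.019, 0.014], 'grip_width': 0.999}
scene {'mtx': [[625.0885, 0.0, 323.9293], [0.0, 625.0885, 241.3089], [0.0, 0.0, 1.0]], 'xyz': [1.3007, 0.3133, 0.9788], 'rotation': [0.5273, 0.7646, -0.3064, -0.2086]}
turntable_handle [([330.0, 234.0, 464.0, 364.0], 0.6)]
panel [([379.0, 252.0, 382.0, 329.0], 0.65)]
peg_block [([181.0, 243.0, 219.0, 288.0], 0.56)]
turntable [([489.0, 332.0, 552.0, 406.0], 0.73), ([330.0, 234.0, 462.0, 362.0], 0.61)]
jar [([215.0, 172.0, 260.0, 240.0], 0.98)]
ramekin [([134.0, 207.0, 178.0, 243.0], 0.82)]
screwdriver [([524.0, 262.0, 549.0, 334.0], 0.91), ([181.0, 242.0, 218.0, 288.0], 0.29)]
cutter [([460.0, 247.0, 501.0, 286.0], 0.78), ([138.0, 208.0, 179.0, 244.0], 0.65)]
mug [([489.0, 333.0, 553.0, 407.0], 0.79), ([324.0, 237.0, 465.0, 364.0], 0.65)]
top {'mtx': [[481.0489, 0.0, 323.6709], [0.0, 481.0489, 240.7088], [0.0, 0.0, 1.0]], 'xyz': [0.372, 0.0216, 1.0873], 'rotation': [0.7114, -0.6985, 0.0532, -0.0568]}
turntable_handle [([204.0, 172.0, 316.0, 282.0], 0.8)]
panel [([254.0, 186.0, 282.0, 246.0], 0.64)]
peg_block [([418.0, 198.0, 453.0, 238.0], 0.89)]
turntable [([203.0, 173.0, 318.0, 287.0], 0.89)]
jar [([408.0, 259.0, 461.0, 307.0], 0.81), ([257.0, 186.0, 304.0, 245.0], 0.33)]
ramekin [([486.0, 226.0, 523.0, 262.0], 0.6), ([418.0, 197.0, 453.0, 237.0], 0.54)]
screwdriver [([141.0, 233.0, 158.0, 319.0], 0.94)]
cutter [([180.0, 285.0, 217.0, 318.0], 0.56)]
mug [([126.0, 166.0, 173.0, 222.0], 0.88)]
```

View pics/scene0.png

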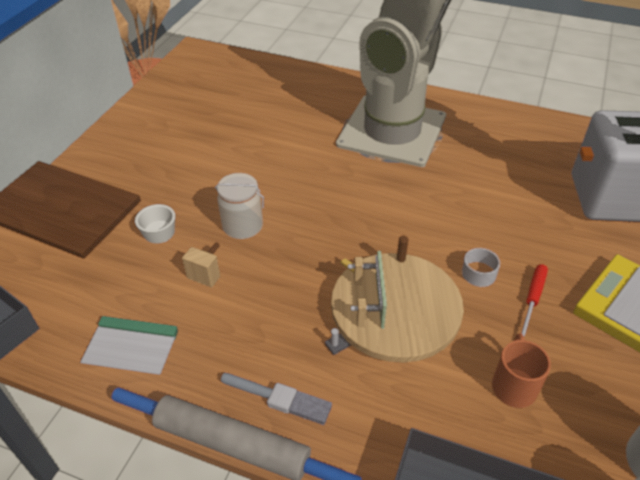

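View pics/top0.png

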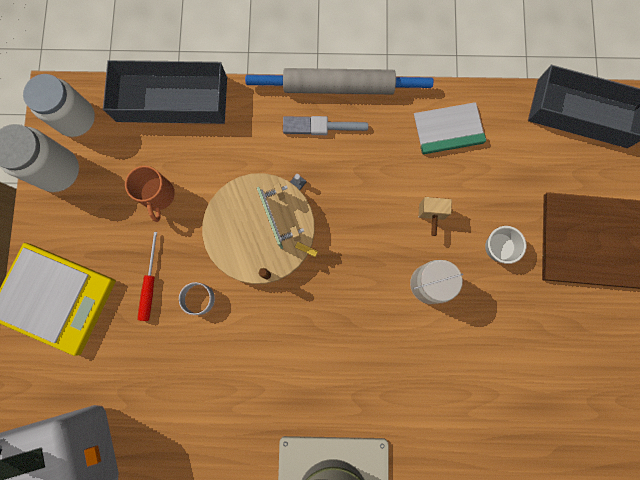

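The top view (up = +x, left = +y) shows the deck at about (259,228). The handle is at (264,273) on the robot side and the panel runs (263,190)–(281,244), facing left. The peg block is at (436,208) with its peg pointing towards the robot. The handle networks box the whole turntable, so I'll localise by colour and geometry.

```bash
cat > h.py <<'E'
from workcell import manip
import cv2,numpy as np
from scipy.spatial.transform import Rotation as R
from scipy.optimize import least_squares
def cam(c):
    i=manip.camera_info(c);return np.array(i["mtx"]),np.array(i["xyz"]),R.from_quat(i["rotation"]).as_matrix() if np.size(i["rotation"])==4 else np.array(i["rotation"])
def ray(c,uv):
    K,t,r=cam(c);d=r@np.linalg.solve(K,[uv[0],uv[1],1]);return t,d/np.linalg.norm(d)
def atz(c,uv,z):
    t,d=ray(c,uv);return t+d*(z-t[2])/d[2]
def proj(c,p):
    K,t,r=cam(c);q=(np.atleast_2d(p)-t)@r@K.T;return q[:,:2]/q[:,2:]
def obs():
    o=manip.get_obs();print("t",round(o["clock"],2),"p",np.round(o["position"],4),"z,yaw: ",np.round(R.from_quat(o["ee_rot"]).as_matrix(),3).tolist(),"F",np.round(o["ft_force"],1),"w",round(o["grip_width"],3));return o
E
python3 - <<'E'
from h import *
im=cv2.imread("pics/top0.png");hsv=cv2.cvtColor(im,cv2.COLOR_BGR2HSV)
# dark handle
g=im.max(2)
m=(g<75).astype(np.uint8);m[:262]=0;m[283:]=0;m[:,:255]=0;m[:,275:]=0
print("handle top px",np.argwhere(m)[:,::-1].mean(0),m.sum(),np.argwhere(m).min(0),np.argwhere(m).max(0))
# deck edge: project circle & fit to gradient via oak colour mask
print("deck hsv",hsv[220,230],"table",hsv[300,330],"block",hsv[207,436],hsv[212,445])
lab=cv2.cvtColor(im,cv2.COLOR_BGR2LAB).astype(int)
def sc(p,n=180):
    a=np.linspace(0,2*np.pi,n,endpoint=False)
    f=lambda r:cv2.remap(hsv[:,:,1].astype(np.float32),*[proj("top",np.c_[p[0]+r*np.cos(a),p[1]+r*np.sin(a),0*a+.04])[:,k].astype(np.float32)[None] for k in(0,1)],cv2.INTER_LINEAR)[0]
    return np.median(np.clip(f(.129)-f(.121),-60,60)) +np.mean(np.clip(f(.129)-f(.121),-60,60))
c0=atz("top",(259,228),.04)[:2]
best=max(((sc((x,y)),x,y) for x in np.arange(c0[0]-.012,c0[0]+.012,.001) for y in np.arange(c0[1]-.012,c0[1]+.012,.001)))
print("centre",c0,best)
# block crops and big top view
a=cv2.resize(im[160:300,190:330],None,fx=4,fy=4,interpolation=cv2.INTER_CUBIC)
b=cv2.resize(im[190:245,410:460],None,fx=4,fy=4,interpolation=cv2.INTER_CUBIC)
W=np.zeros((560,770,3),np.uint8);W[:,:560]=a;W[:220,565:765]=b
s=cv2.imread("pics/scene0.png")[235:295,175:225];W[230:470,565:765]=cv2.resize(s,None,fx=4,fy=4)
cv2.imwrite("pics/crop1.png",W)
E
```

```text
handle top px [266.93333333 274.51111111] 45 [269 262] [278 270]
deck hsv [ 18 109 190] table [ 14 156 173] block [ 18 106 202] [ 17 104 192]Traceback (most recent call last):
  File "<stdin>", line 15, in <module>
  File "<stdin>", line 15, in <genexpr>
  File "<stdin>", line 13, in sc
  File "<stdin>", line 12, in <lambda>
  File "h.py", line 12, in proj
    K,t,r=cam(c);q=(np.atleast_2d(p)-t)@r@K.T;return q[:,:2]/q[:,2:]
          ~~~^^^
  File "h.py", line 6, in cam
    i=manip.camera_info(c);return np.array(i["mtx"]),np.array(i["xyz"]),R.from_quat(i["rotation"]).as_matrix() if np.size(i["rotation"])==4 else np.array(i["rotation"])
ValueError: time passes only in moves, steps and waits
```

```bash
sed -i 's/^def cam/from functools import lru_cache\n@lru_cache\ndef cam/' h.py
python3 - <<'E'
from h import *
im=cv2.imread("pics/top0.png");hsv=cv2.cvtColor(im,cv2.COLOR_BGR2HSV)
S=hsv[:,:,1].astype(np.float32);a=np.linspace(0,2*np.pi,180,endpoint=False)
def sc(p):
    def f(r):
        q=proj("top",np.c_[p[0]+r*np.cos(a),p[1]+r*np.sin(a),0*a+.04]).astype(np.float32)
        return cv2.remap(S,q[None,:,0],q[None,:,1],cv2.INTER_LINEAR)[0]
    return np.mean(np.clip(f(.129)-f(.121),-40,40))
c0=atz("top",(259,228),.04)[:2]
best=max(((sc((x,y)),x,y) for x in np.arange(c0[0]-.012,c0[0]+.012,.001) for y in np.arange(c0[1]-.012,c0[1]+.012,.001)))
print("centre",c0,best)
print("handle",atz("top",(264.5,273),.102),"scenetop",atz("scene",(404,238),.102))
A=cv2.resize(im[160:300,190:330],None,fx=4,fy=4,interpolation=cv2.INTER_CUBIC)
b=cv2.resize(im[190:245,410:460],None,fx=4,fy=4,interpolation=cv2.INTER_CUBIC)
W=np.zeros((560,770,3),np.uint8);W[:,:560]=A;W[:220,565:765]=b
s=cv2.imread("pics/scene0.png")[235:295,175:225];W[230:470,565:765]=cv2.resize(s,None,fx=4,fy=4)
cv2.imwrite("pics/crop1.png",W)
E
```

```text
centre [0.56222868 0.17230342] (np.float32(36.325195), np.float64(0.564228680841658), np.float64(0.17530342125426246))
handle [0.45732568 0.14839143 0.102     ] scenetop [0.46110341 0.15507238 0.102     ]
```

View pics/crop1.png

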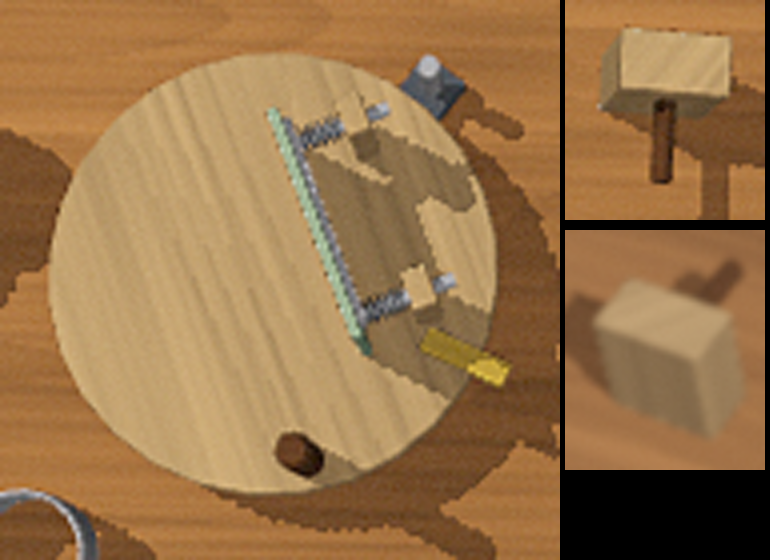

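The handle axis is at about (0.459, 0.150), the deck centre at (0.564, 0.175), and the turn needed is about 73–80°. Moving above the handle now.

```bash
python3 -m jog '[{"offset":[-0.3,-0.27,0],"rotation":[0,0,0],"fingers":0.4},{"offset":[-0.3,-0.27,0],"rotation":[0,0,0],"fingers":0.4},{"offset":[-0.3,-0.27,0],"rotation":[0,0,0],"fingers":0.4},{"offset":[-0.3,-0.27,0],"rotation":[0,0,0],"fingers":0.4},{"offset":[-0.3,-0.27,0],"rotation":[0,0,0],"fingers":0.4},{"offset":[-0.3,-0.27,0],"rotation":[0,0,0],"fingers":0.4},{"offset":[-0.3,-0.27,0],"rotation":[0,0,0],"fingers":0.4},{"offset":[-0.3,-0.27,0],"rotation":[0,0,0],"fingers":0.4}]' 25; python3 -m jog '[{"offset":[-0.3,-0.27,0],"rotation":[0,0,0],"fingers":0.4},{"offset":[0,0,0],"rotation":[0,0,-0.08],"fingers":0.4},{"offset":[0,0,0],"rotation":[0,0,-0.08],"fingers":0.4},{"offset":[0,0,0],"rotation":[0,0,-0.076],"fingers":0.4},{"offset":[0,0,0],"rotation":[0,0,0],"fingers":0.4}]'
cat > rel.py <<'E'
from h import *
import sys
# rel.py x y z yaw_deg(of tool y, world): delta in tool units
o=obs();M=R.from_quat(o["ee_rot"]).as_matrix()
x,y,z,a=map(float,sys.argv[1:])
d=M.T@(np.array([x,y,z])-o["position"])
c=np.deg2rad(a);T=np.c_[[np.sin(c)*-1,np.cos(c),0],[np.cos(c),np.sin(c),0],[0,0,-1]];T[:,0]=np.cross(T[:,1],T[:,2])
rv=R.from_matrix(M.T@T).as_rotvec()
print("offset/.15",np.round(d/.15,3),"rot/2",np.round(rv/2,4),"yaw y",np.degrees(np.arctan2(M[1,1],M[0,1])).round(2),"joints",np.round(o["joint_pos"],2))
E
python3 rel.py .4594 .1497 .080 103.3
```

```text
clock: 2.0
position: [0.4231, 0.2031, 0.2507]
ee_rot: [0.122, 0.993, 0.001, 0.0]
ft_force: [0.8, -0.0, 0.6]
grip_width: 0.703
clock: 2.62
position: [0.4561, 0.1546, 0.2504]
ee_rot: [-0.113, 0.994, 0.0, 0.0]
ft_force: [-0.2, -0.0, -0.7]
grip_width: 0.702
t 2.62 p [0.4561 0.1546 0.2504] z,yaw:  [[-0.975, -0.224, 0.0], [-0.224, 0.975, 0.0], [-0.0, 0.0, -1.0]] F [-0.2 -0.  -0.7] w 0.702
offset/.15 [-0.014 -0.037  1.136] rot/2 [ 0.0001  0.0001 -0.0029] yaw y 102.96 joints [-0.79 -0.    0.37  1.84  0.    1.3   1.38]
```

```bash
python3 -m jog '[{"offset":[0,0,0],"rotation":[0,0,0.092],"fingers":0.4},{"offset":[0,0,0],"rotation":[0,0,0.092],"fingers":0.4},{"offset":[0,0,0],"rotation":[0,0,0.092],"fingers":0.4},{"offset":[0,0,0],"rotation":[0,0,0.092],"fingers":0.4},{"offset":[0,0,0],"rotation":[0,0,0.092],"fingers":0.4},{"offset":[0,0,0],"rotation":[0,0,0.092],"fingers":0.4},{"offset":[0,0,0],"rotation":[0,0,0.092],"fingers":0.4},{"offset":[0,0,0],"rotation":[0,0,0.092],"fingers":0.4}]'>/dev/null;  python3 -m jog '[{"offset":[0,0,0],"rotation":[0,0,0.092],"fingers":0.4},{"offset":[0,0,0],"rotation":[0,0,0.092],"fingers":0.4},{"offset":[0,0,0],"rotation":[0,0,0.092],"fingers":0.4},{"offset":[0,0,0],"rotation":[0,0,0.092],"fingers":0.4},{"offset":[0,0,0],"rotation":[0,0,0.092],"fingers":0.4},{"offset":[0,0,0],"rotation":[0,0,0.092],"fingers":0.4},{"offset":[0,0,0],"rotation":[0,0,0.092],"fingers":0.4},{"offset":[0,0,0],"rotation":[0,0,0.092],"fingers":0.4}]'; python3 -m jog '[{"offset":[0,0,0],"rotation":[0,0,0.09],"fingers":0.4}]'; python3 rel.py .4594 .1497 .080 -76.7
```

```text
clock: 4.62
position: [0.456, 0.1546, 0.2504]
ee_rot: [0.979, 0.206, 0.0, -0.0]
ft_force: [-0.4, -0.2, -0.3]
grip_width: 0.699
clock: 4.75
position: [0.4561, 0.1547, 0.2504]
ee_rot: [0.993, 0.117, 0.0, -0.0]
ft_force: [0.8, -0.0, -0.2]
grip_width: 0.701
t 4.75 p [0.4561 0.1547 0.2504] z,yaw:  [[0.973, 0.232, 0.0], [0.232, -0.973, 0.0], [0.0, -0.0, -1.0]] F [ 0.8 -0.  -0.2] w 0.701
offset/.15 [0.014 0.037 1.136] rot/2 [-0.0001 -0.0001  0.0012] yaw y -76.56 joints [-0.79 -0.    0.37  1.84  0.    1.3  -1.76]
```

```bash
python3 -m jog '[{"offset":[0.014,0.037,0.36],"rotation":[0,0,0],"fingers":0.4},{"offset":[0,0,0.36],"rotation":[0,0,0],"fingers":0.4},{"offset":[0,0,0.3],"rotation":[0,0,0],"fingers":0.4},{"offset":[0,0,0.08],"rotation":[0,0,0],"fingers":0.4},{"offset":[0,0,0],"rotation":[0,0,0],"fingers":-1},{"offset":[0,0,0],"rotation":[0,0,0],"fingers":-1},{"offset":[0,0,0],"rotation":[0,0,0],"fingers":-1},{"offset":[0,0,0],"rotation":[0,0,0],"fingers":-1}]' 25; python3 rel.py .4594 .1497 .080 -76.7
```

```text
clock: 5.75
position: [0.4605, 0.1506, 0.0872]
ee_rot: [0.993, 0.122, 0.001, -0.001]
ft_force: [-2.0, 0.5, 6.0]
grip_width: 0.22
t 5.75 p [0.4605 0.1506 0.0872] z,yaw:  [[0.97, 0.242, 0.003], [0.242, -0.97, 0.002], [0.003, -0.002, -1.0]] F [-2.   0.5  6. ] w 0.22
offset/.15 [-0.009  0.004  0.048] rot/2 [-0.0008 -0.0015  0.0063] yaw y -75.98 joints [-0.76  0.19  0.38  2.03 -0.09  0.94 -1.66]
```

```bash
python3 -m jog '[{"offset":[0.009,0.115,0],"rotation":[0,0,-0.08],"fingers":-1},{"offset":[0.009,0.115,0],"rotation":[0,0,-0.08],"fingers":-1},{"offset":[0.009,0.115,0],"rotation":[0,0,-0.08],"fingers":-1}]'; python3 -m jog '[{"offset":[0.009,0.115,0],"rotation":[0,0,-0.08],"fingers":-1},{"offset":[0.009,0.115,0],"rotation":[0,0,-0.08],"fingers":-1},{"offset":[0.009,0.115,0],"rotation":[0,0,-0.08],"fingers":-1}]';python3 - <<'E'
from h import *
o=obs();d=o["position"][:2]-np.array([.564,.175]);print(np.degrees(np.arctan2(d[1],d[0])),np.hypot(*d))
cv2.imwrite("pics/t2.png",cv2.resize(manip.camera("top")[130:330,150:400,::-1],None,fx=3,fy=3,interpolation=cv2.INTER_CUBIC))
E
```

```text
clock: 6.12
position: [0.4839, 0.1051, 0.0872]
ee_rot: [0.934, 0.357, 0.001, -0.001]
ft_force: [-2.8, 5.5, 5.7]
grip_width: 0.224
clock: 6.5
position: [0.5261, 0.0754, 0.0872]
ee_rot: [0.822, 0.569, 0.001, -0.001]
ft_force: [-5.3, 5.1, 8.5]
grip_width: 0.221
t 6.5 p [0.5261 0.0754 0.0872] z,yaw:  [[0.353, 0.936, 0.001], [0.936, -0.353, 0.002], [0.002, -0.0, -1.0]] F [-5.3  5.1  8.5] w 0.221
-110.82226812115829 0.10652779239208679
```

View pics/t2.png

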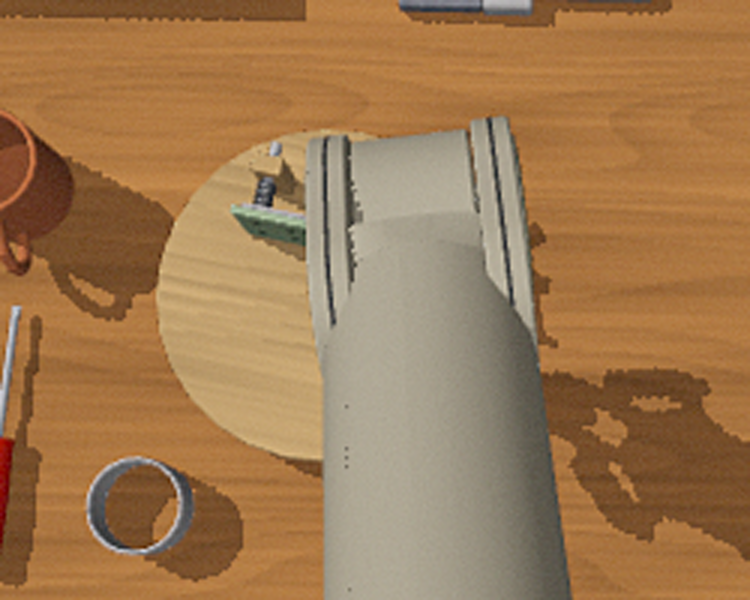

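The turntable has followed, turning about 55°. The panel's left end at (270,222) is now nearly facing the robot. I'll approach the stop gently.

```bash
python3 -m jog '[{"offset":[0.003,0.058,0],"rotation":[0,0,-0.04],"fingers":-1},{"offset":[0.003,0.058,0],"rotation":[0,0,-0.04],"fingers":-1},{"offset":[0.003,0.058,0],"rotation":[0,0,-0.04],"fingers":-1}]'; python3 -m jog '[{"offset":[0.001,0.029,0],"rotation":[0,0,-0.02],"fingers":-1}]'; python3 -m jog '[{"offset":[0.001,0.029,0],"rotation":[0,0,-0.02],"fingers":-1}]';python3 - <<'E'
from h import *
o=obs();d=o["position"][:2]-np.array([.564,.175]);print(np.degrees(np.arctan2(d[1],d[0])),np.hypot(*d))
E
```

```text
clock: 6.92
position: [0.5515, 0.0691, 0.0873]
ee_rot: [0.75, 0.661, 0.001, 0.0]
ft_force: [-5.7, 0.4, 9.7]
grip_width: 0.224
clock: 7.05
position: [0.5547, 0.0687, 0.0871]
ee_rot: [0.737, 0.676, -0.0, -0.001]
ft_force: [-23.3, -0.1, 29.2]
grip_width: 0.224
clock: 7.18
position: [0.5549, 0.0691, 0.0868]
ee_rot: [0.723, 0.691, -0.003, -0.004]
ft_force: [-47.1, 1.5, 46.1]
grip_width: 0.227
t 7.17 p [0.5549 0.0691 0.0868] z,yaw:  [[0.046, 0.999, -0.011], [0.999, -0.046, 0.002], [0.001, -0.011, -1.0]] F [-47.1   1.5  46.1] w 0.227
-94.92291270931493 0.10631093166756464
```

At the stop (force rose to 47 N). Relieving the push but keeping a slight forward load, then opening and rising.

```bash
python3 -m jog '[{"offset":[0,-0.042,0],"rotation":[0,0,0],"fingers":-1},{"offset":[0,0,0],"rotation":[0,0,0],"fingers":-1}]'; python3 -m jog '[{"offset":[0,0,0],"rotation":[0,0,0],"fingers":0.2},{"offset":[0,0,0],"rotation":[0,0,0],"fingers":0.2},{"offset":[0,0,0],"rotation":[0,0,0],"fingers":0.2}]'; python3 -m jog '[{"offset":[0,0,-0.3],"rotation":[0,0,0],"fingers":0.2},{"offset":[0,0,-0.4],"rotation":[0,0,0],"fingers":0.2},{"offset":[0,0,-0.3],"rotation":[0,0,0],"fingers":1},{"offset":[0,-0.41,0],"rotation":[0,0,0],"fingers":1},{"offset":[0,-0.41,0],"rotation":[0,0,0],"fingers":1},{"offset":[0.41,0,0],"rotation":[0,0,0],"fingers":1}]' ; python3 - <<'E'
from h import *
obs()
t=manip.camera("top");s=manip.camera("scene")
cv2.imwrite("pics/top3.png",t[:,:,::-1]);cv2.imwrite("pics/scene3.png",s[:,:,::-1])
W=np.zeros((600,790,3),np.uint8)
W[:400,:440]=cv2.resize(t[160:260,200:310,::-1],None,fx=4,fy=4,interpolation=cv2.INTER_CUBIC)
W[:320,450:790]=cv2.resize(t[180:260,385:470,::-1],None,fx=4,fy=4,interpolation=cv2.INTER_CUBIC)
W[330:600,450:780]=cv2.resize(s[220:355,310:475,::-1],None,fx=2,fy=2,interpolation=cv2.INTER_CUBIC)
cv2.imwrite("pics/c3.png",W)
E
```

```text
clock: 7.42
position: [0.5538, 0.0691, 0.0869]
ee_rot: [0.724, 0.69, 0.001, 0.0]
ft_force: [-2.4, 1.4, 7.3]
grip_width: 0.226
clock: 7.8
position: [0.5534, 0.0682, 0.0853]
ee_rot: [0.723, 0.69, -0.0, 0.0]
ft_force: [-0.1, -0.2, -0.4]
grip_width: 0.602
clock: 8.55
position: [0.4293, 0.1317, 0.2355]
ee_rot: [0.725, 0.688, 0.0, -0.0]
ft_force: [2.5, 1.5, 0.9]
grip_width: 1.001
t 8.55 p [0.4293 0.1317 0.2355] z,yaw:  [[0.052, 0.999, -0.0], [0.999, -0.052, 0.001], [0.001, -0.0, -1.0]] F [2.5 1.5 0.9] w 1.001
```

View pics/c3.png

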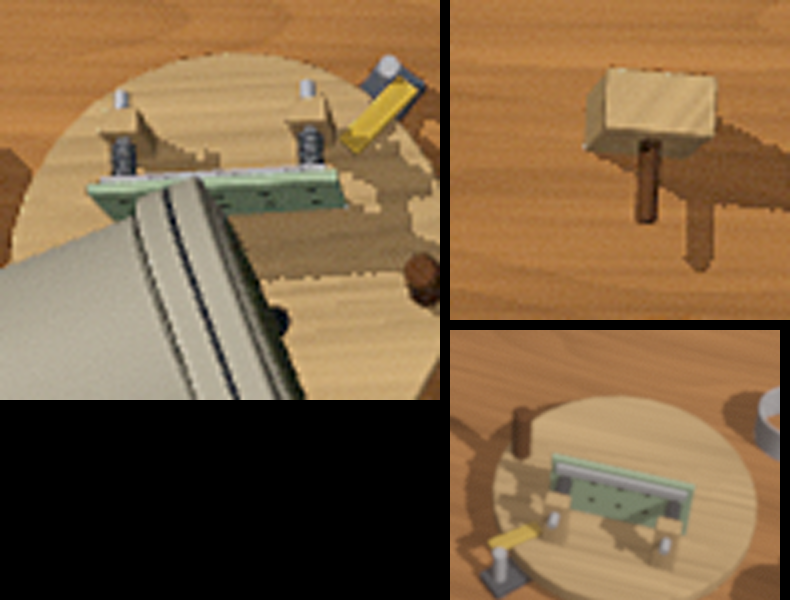

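The pointer rests against the stop post (top crop (390,85)), and the panel faces the robot. Now I'll fit the block pose from silhouettes in both cameras.

```bash
cat > fit.py <<'E'
from h import *
def box(p,dims,z0):
    x,y,a=p;c,s=np.cos(a),np.sin(a)
    B=np.array([[sx*dims[0]/2,sy*dims[1]/2,z] for sx in(-1,1) for sy in(-1,1) for z in(0,dims[2])])
    return np.c_[x+c*B[:,0]-s*B[:,1],y+s*B[:,0]+c*B[:,1],z0+B[:,2]]
def fitbox(ims,rois,maskf,p0,dims=(.034,.06,.064),z0=0):
    # brute silhouette match, 4x supersampled
    K=4;ms={}
    for c,im in ims.items():
        l,t,r,b=rois[c];m=maskf(cv2.resize(im[t:b,l:r],None,fx=K,fy=K,interpolation=cv2.INTER_CUBIC));ms[c]=m.astype(np.uint8)
    def cost(p,cs=ms.keys()):
        tot=0
        for c in cs:
            q=(proj(c,box(p,dims,z0))-np.array(rois[c][:2])+.5)*K-.5
            h=np.zeros_like(ms[c]);cv2.fillConvexPoly(h,cv2.convexHull(np.round(q*16).astype(np.int32)),1,shift=4)
            tot+=(h!=ms[c]).sum()/max(ms[c].sum(),1)
        return tot
    from scipy.optimize import minimize
    res={}
    for cs in [tuple(ms)]+[(c,) for c in ms]:
        best=min((minimize(cost,p0,args=(cs,),method="Nelder-Mead",options=dict(initial_simplex=np.array(p0)+[[0,0,0],[d,0,0],[0,d,0],[0,0,a]],xatol=1e-4,fatol=1e-5)) for d in(.006,-.006) for a in(.1,-.1)),key=lambda r:r.fun)
        res[cs]=best;print(cs,np.round(best.x,4),"yaw",np.degrees(best.x[2]).round(2),round(best.fun,3))
    return res,ms
E
python3 - <<'E'
from fit import *
ims={c:cv2.imread(f"pics/{c}3.png") for c in("top","scene")}
rois={"top":(410,190,460,226),"scene":(172,234,226,296)}
def mk(im):
    h=cv2.cvtColor(im,cv2.COLOR_BGR2HSV);m=(h[:,:,1]<128)&(h[:,:,2]>95)
    n,l,s,_=cv2.connectedComponentsWithStats(m.astype(np.uint8));m=l==1+np.argmax(s[1:,4]);return cv2.morphologyEx(m.astype(np.uint8),cv2.MORPH_CLOSE,np.ones((9,9)))
p=atz("top",(437,206),.064)
r,ms=fitbox(ims,rois,mk,[p[0],p[1],-.05])
for c,m in ms.items():print(c,m.sum())
# peg direction
print("peg",atz("top",(385+(650-450)/4,180+145/4),.046),atz("top",(385+(646-450)/4,180+218/4),.04))
E
```

```text
('top', 'scene') [ 0.6154 -0.2178 -0.0808] yaw -4.63 0.205
('top',) [ 0.6166 -0.2176 -0.0168] yaw -0.96 0.173
('scene',) [ 0.6149 -0.2178 -0.0828] yaw -4.75 0.025
top 9264
scene 17617
peg [ 0.59441102 -0.21606929  0.046     ] [ 0.5545472  -0.21452229  0.04      ]
```

```bash
python3 -m jog '[{"offset":[-0.323,0.194,0],"rotation":[0,0,0],"fingers":1},{"offset":[-0.323,0.194,0],"rotation":[0,0,0],"fingers":1},{"offset":[-0.323,0.194,0],"rotation":[0,0,0],"fingers":1},{"offset":[-0.323,0.194,0],"rotation":[0,0,0],"fingers":1},{"offset":[-0.323,0.194,0],"rotation":[0,0,0],"fingers":1},{"offset":[-0.323,0.194,0],"rotation":[0,0,0],"fingers":1},{"offset":[-0.323,0.194,0],"rotation":[0,0,0],"fingers":1},{"offset":[0,0,0],"rotation":[0,0,0.09],"fingers":1}]'; python3 -m jog '[{"offset":[0,0,0],"rotation":[0,0,0.09],"fingers":1},{"offset":[0,0,0],"rotation":[0,0,0.09],"fingers":1},{"offset":[0,0,0],"rotation":[0,0,0.09],"fingers":1},{"offset":[0,0,0],"rotation":[0,0,0.09],"fingers":1},{"offset":[0,0,0],"rotation":[0,0,0.09],"fingers":1},{"offset":[0,0,0],"rotation":[0,0,0.09],"fingers":1},{"offset":[0,0,0],"rotation":[0,0,0.09],"fingers":1},{"offset":[0,0,0],"rotation":[0,0,0.08],"fingers":1}]'; python3 rel.py .6154 -.2178 .038 -94.6; python3 - <<'E'
from h import *
for c in("top","scene"):cv2.imwrite(f"pics/{c}4.png",manip.camera(c)[:,:,::-1])
t=cv2.imread("pics/top4.png");s=cv2.imread("pics/scene4.png")
W=np.zeros((600,800,3),np.uint8)
W[:330,:]=cv2.resize(t[185:218,212:292],None,fx=10,fy=10,interpolation=cv2.INTER_CUBIC)
W[335:600,:424]=cv2.resize(s[272:325,352:437],None,fx=5,fy=5,interpolation=cv2.INTER_CUBIC)[:,:424]
cv2.imwrite("pics/c4.png",W)
E
```

```text
clock: 9.65
position: [0.6211, -0.2181, 0.2339]
ee_rot: [0.785, 0.62, -0.002, 0.001]
ft_force: [-0.3, 0.3, -0.4]
grip_width: 1.0
clock: 10.65
position: [0.6214, -0.2127, 0.235]
ee_rot: [0.999, -0.04, -0.0, 0.0]
ft_force: [-1.0, 0.2, -1.7]
grip_width: 1.0
t 10.65 p [ 0.6214 -0.2127  0.235 ] z,yaw:  [[0.997, -0.08, -0.0], [-0.08, -0.997, -0.0], [-0.0, 0.001, -1.0]] F [-1.   0.2 -1.7] w 1.0
offset/.15 [-0.037  0.036  1.313] rot/2 [ 0.0003  0.0002 -0.    ] yaw y -94.6 joints [-0.3   0.5   0.81  1.43 -0.36  1.37 -1.14]
```

View pics/c4.png

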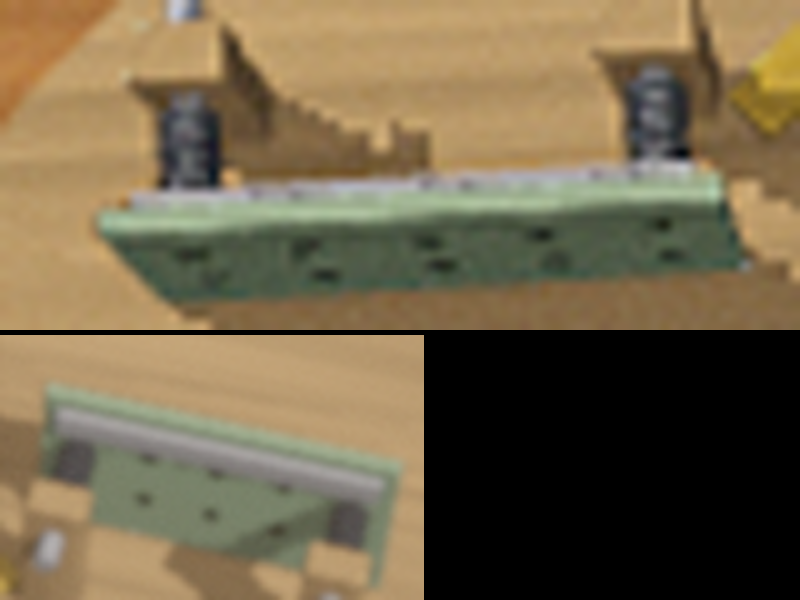

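```bash
python3 - <<'E'
from h import *
f=lambda X,Y:(212+X/10-.45,185+Y/10-.45)
g=lambda X,Y:(352+X/5-.4,272+(Y-335)/5-.4)
def line(n,a,b):
    d=a-b;print(n,np.round(a,4),np.round(b,4),"len",np.hypot(*d[:2]).round(4),"yaw of x",np.degrees(np.arctan2(-d[0],d[1])).round(2),"mid",np.round((a+b)/2,4))
line("top front edge",atz("top",f(100,233),.111),atz("top",f(722,203),.111))
line("bottom front edge",atz("top",f(180,303),.041),atz("top",f(748,267),.041))
line("scene top front",atz("scene",g(400,461),.111),atz("scene",g(47,384),.111))
# check deck centre with scene: handle now
E
```

```text
top front edge [0.5905 0.2416 0.111 ] [0.5992 0.1125 0.111 ] len 0.1294 yaw of x 3.84 mid [0.5948 0.1771 0.111 ]
bottom front edge [0.5906 0.2388 0.041 ] [0.601  0.1128 0.041 ] len 0.1264 yaw of x 4.72 mid [0.5958 0.1758 0.041 ]
scene top front [0.5913 0.2417 0.111 ] [0.6018 0.114  0.111 ] len 0.1281 yaw of x 4.72 mid [0.5966 0.1778 0.111 ]
```

```bash
python3 -m jog '[{"offset":[-0.037,0.036,0.35],"rotation":[0,0,0],"fingers":1},{"offset":[0,0,0.35],"rotation":[0,0,0],"fingers":1}]'; python3 rel.py .6154 -.2178 .038 -94.6
```

```text
clock: 11.0
position: [0.6153, -0.2182, 0.1294]
ee_rot: [0.999, -0.036, 0.001, 0.0]
ft_force: [1.2, 0.7, -0.1]
grip_width: 1.0
t 11.0 p [ 0.6153 -0.2182  0.1294] z,yaw:  [[0.997, -0.071, 0.001], [-0.071, -0.997, -0.001], [0.001, 0.0, -1.0]] F [ 1.2  0.7 -0.1] w 1.0
offset/.15 [-0.    -0.003  0.609] rot/2 [ 0.0002 -0.0006  0.0046] yaw y -94.08 joints [-0.27  0.58  0.76  1.56 -0.42  1.17 -1.07]
```

Panel yaw is about 4.4°, with its face at about (0.5955, 0.1772). Descending on the block and gripping.

```bash
python3 -m jog '[{"offset":[0,0,0.3],"rotation":[0,0,0.004],"fingers":1},{"offset":[0,0,0.305],"rotation":[0,0,0],"fingers":1},{"offset":[0,0,0],"rotation":[0,0,0],"fingers":1}]';python3 -m jog '[{"offset":[0,0,0],"rotation":[0,0,0],"fingers":-1},{"offset":[0,0,0],"rotation":[0,0,0],"fingers":-1},{"offset":[0,0,0],"rotation":[0,0,0],"fingers":-1},{"offset":[0,0,0],"rotation":[0,0,0],"fingers":-1}]' 40; python3 rel.py .6154 -.2178 .038 -94.6;python3 -m jog '[{"offset":[0,0,-0.35],"rotation":[0,0,0],"fingers":-1},{"offset":[0,0,-0.4],"rotation":[0,0,0],"fingers":-1},{"offset":[0,0,-0.25],"rotation":[0,0,0],"fingers":-1}]';python3 - <<'E'
from h import *
obs()
for c in("top","scene"):cv2.imwrite(f"pics/{c}5.png",manip.camera(c)[:,:,::-1])
s=cv2.imread("pics/scene5.png")
cv2.imwrite("pics/c5.png",cv2.resize(s[150:330,100:320],None,fx=3,fy=3,interpolation=cv2.INTER_CUBIC))
E
python3 rel.py .55 .175 .19 -85.6
```

```text
clock: 11.38
position: [0.6131, -0.2167, 0.0363]
ee_rot: [0.999, -0.04, -0.003, -0.001]
ft_force: [-0.7, 0.4, 0.9]
grip_width: 0.993
clock: 11.88
position: [0.6168, -0.2183, 0.0421]
ee_rot: [0.999, -0.041, 0.002, 0.0]
ft_force: [-0.3, 0.0, 6.8]
grip_width: 0.695
t 11.88 p [ 0.6168 -0.2183  0.0421] z,yaw:  [[0.997, -0.082, 0.004], [-0.082, -0.997, -0.001], [0.004, 0.001, -1.0]] F [-0.3  0.   6.8] w 0.695
offset/.15 [-0.009 -0.003  0.027] rot/2 [ 0.0003 -0.002  -0.0011] yaw y -94.73 joints [-0.24  0.68  0.7   1.61 -0.49  1.03 -1.04]
clock: 12.25
position: [0.6159, -0.2183, 0.1938]
ee_rot: [0.999, -0.042, 0.002, 0.0]
ft_force: [0.9, -0.4, -1.6]
grip_width: 0.697
t 12.25 p [ 0.6159 -0.2183  0.1938] z,yaw:  [[0.997, -0.083, 0.004], [-0.083, -0.997, -0.001], [0.004, 0.0, -1.0]] F [ 0.9 -0.4 -1.6] w 0.697
t 12.35 p [ 0.6172 -0.2189  0.1955] z,yaw:  [[0.997, -0.083, 0.008], [-0.083, -0.997, -0.002], [0.008, 0.001, -1.0]] F [-0.2 -0.5 -1.6] w 0.695
offset/.15 [-0.664 -2.58   0.029] rot/2 [ 0.0008 -0.0042 -0.0799] yaw y -94.76 joints [-0.3   0.52  0.8   1.49 -0.38  1.28 -1.11]
```

View pics/c5.png

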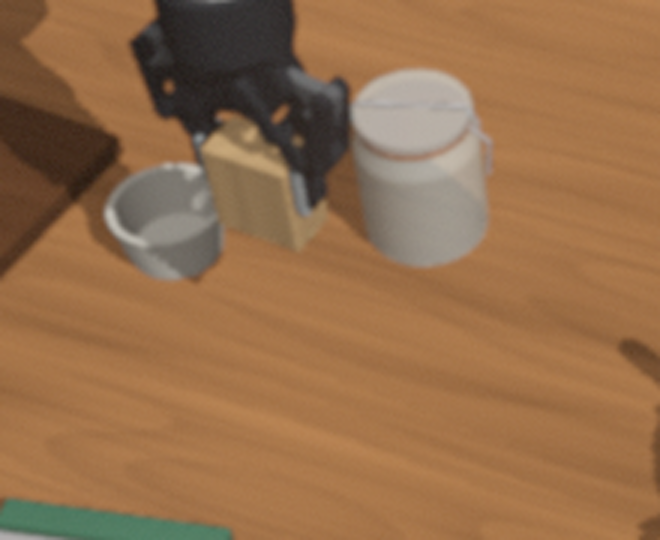

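```bash
python3 -m jog '[{"offset":[-0.087,-0.321,0],"rotation":[0,0,0],"fingers":-1},{"offset":[-0.087,-0.321,0],"rotation":[0,0,0],"fingers":-1},{"offset":[-0.087,-0.321,0],"rotation":[0,0,0],"fingers":-1},{"offset":[-0.087,-0.321,0],"rotation":[0,0,0],"fingers":-1},{"offset":[-0.087,-0.321,0],"rotation":[0,0,0],"fingers":-1},{"offset":[-0.087,-0.321,0],"rotation":[0,0,0],"fingers":-1},{"offset":[-0.087,-0.321,0],"rotation":[0,0,0],"fingers":-1},{"offset":[-0.087,-0.321,0],"rotation":[0,0,0],"fingers":-1}]'; python3 -m jog '[{"offset":[0,0,0],"rotation":[0,0,-0.08],"fingers":-1},{"offset":[0,0,0],"rotation":[0,0,0],"fingers":-1},{"offset":[0,0,0],"rotation":[0,0,0],"fingers":-1}]' ; python3 rel.py .545 .1733 .095 -85.6
```

```text
clock: 13.35
position: [0.5425, 0.1764, 0.1895]
ee_rot: [0.999, -0.041, -0.0, -0.0]
ft_force: [0.5, 0.3, -0.9]
grip_width: 0.698
clock: 13.72
position: [0.5433, 0.1739, 0.1895]
ee_rot: [0.999, 0.036, -0.0, -0.0]
ft_force: [0.7, -0.5, -1.4]
grip_width: 0.698
t 13.72 p [0.5433 0.1739 0.1895] z,yaw:  [[0.997, 0.072, -0.0], [0.072, -0.997, 0.0], [-0.0, -0.0, -1.0]] F [ 0.7 -0.5 -1.4] w 0.698
offset/.15 [0.011 0.005 0.63 ] rot/2 [-0.      0.     -0.0023] yaw y -85.87 joints [-0.98  0.3   0.71  1.72 -0.21  1.2  -1.72]
```

```bash
python3 -m jog '[{"offset":[0.01,0.005,0.32],"rotation":[0,0,-0.003],"fingers":-1},{"offset":[0,0,0.31],"rotation":[0,0,0],"fingers":-1},{"offset":[0,0,0],"rotation":[0,0,0],"fingers":-1}]'; python3 rel.py .545 .1733 .082 -85.6; python3 - <<'E'
from h import *
for c in("top","scene"):cv2.imwrite(f"pics/{c}6.png",manip.camera(c)[:,:,::-1])
t=cv2.imread("pics/top6.png");s=cv2.imread("pics/scene6.png")
W=np.zeros((600,800,3),np.uint8)
W[:,:400]=cv2.resize(t[170:270,215:282],(400,600),interpolation=cv2.INTER_CUBIC)
W[:,405:800]=cv2.resize(s[205:325,350:429],(395,600),interpolation=cv2.INTER_CUBIC)
cv2.imwrite("pics/c6.png",W)
E
```

```text
clock: 14.1
position: [0.5428, 0.1726, 0.0924]
ee_rot: [0.999, 0.04, -0.003, 0.002]
ft_force: [0.4, 0.5, -1.0]
grip_width: 0.699
t 14.1 p [0.5428 0.1726 0.0924] z,yaw:  [[0.997, 0.079, -0.005], [0.079, -0.997, -0.003], [-0.005, 0.003, -1.0]] F [ 0.4  0.5 -1. ] w 0.699
offset/.15 [ 0.015 -0.004  0.069] rot/2 [0.0014 0.0027 0.0013] yaw y -85.45 joints [-0.93  0.42  0.66  1.81 -0.29  1.02 -1.64]
```

View pics/c6.png

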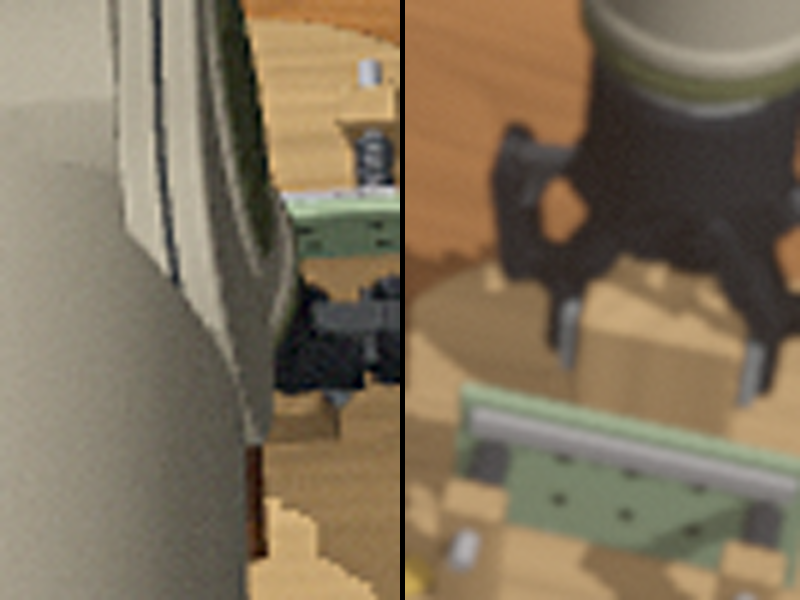

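```bash
python3 - <<'E'
from h import *
s=lambda X,Y:(350+(X-405)/5-.4,205+Y/5-.4)
a=atz("scene",s(583,320),.1145);b=atz("scene",s(747,354),.1145);print(a,b,(a+b)/2,np.hypot(*(a-b)[:2]),np.degrees(np.arctan2(-(b-a)[0],(b-a)[1])))
u=np.array([np.cos(.077),np.sin(.077)]);v=np.array([-u[1],u[0]]);
d=np.array([.5966,.1778])-((a+b)/2)[:2];print("gap",d@u,"lateral need (panel +y)",d@v)
d=np.array([.564,.175])-np.array([.5428,.1726]);print("tcp vs deck centre lateral",d@v)
d=np.array([.5957,.1772])-np.array([.5428,.1726]);print("tcp vs face",d@u,d@v)
E
```

```text
[0.56011484 0.14647138 0.1145    ] [0.55474308 0.2068077  0.1145    ] [0.55742896 0.17663954 0.1145    ] 0.06057497010443816 5.0876454524602
gap 0.03914423897505623 lateral need (panel +y) -0.0018561698393175354
tcp vs deck centre lateral 0.0007621013197450505
tcp vs face 0.053097105512961706 0.0005170939425458168
```

Block is square to the panel (yaw about 4–5°) and laterally centred within about 1–2 mm. The gap is about 37 mm. Lowering onto the deck.

```bash
python3 -m jog '[{"offset":[0,0,0.025],"rotation":[0,0,0],"fingers":-1},{"offset":[0,0,0.02],"rotation":[0,0,0],"fingers":-1}, {"offset":[0,0,0],"rotation":[0,0,0],"fingers":-1}]';python3 -m jog '[{"offset":[0,0,0.01],"rotation":[0,0,0],"fingers":-1},{"offset":[0,0,0],"rotation":[0,0,0],"fingers":-1}]';python3 -m jog '[{"offset":[0,0,0.007],"rotation":[0,0,0],"fingers":-1},{"offset":[0,0,0],"rotation":[0,0,0],"fingers":-1}]';python3 rel.py .545 .1733 .082 -85.6
```

```text
clock: 14.58
position: [0.5449, 0.1744, 0.0887]
ee_rot: [0.999, 0.041, 0.0, -0.0]
ft_force: [-0.5, 0.8, -1.8]
grip_width: 0.696
clock: 14.82
position: [0.5447, 0.1743, 0.0868]
ee_rot: [0.999, 0.041, -0.0, -0.0]
ft_force: [-0.2, 0.6, -0.7]
grip_width: 0.698
clock: 15.08
position: [0.5447, 0.1743, 0.0857]
ee_rot: [0.999, 0.041, -0.0, -0.0]
ft_force: [-0.5, 0.5, -1.7]
grip_width: 0.698
t 15.07 p [0.5447 0.1743 0.0857] z,yaw:  [[0.997, 0.083, -0.0], [0.083, -0.997, 0.0], [-0.0, -0.0, -1.0]] F [-0.5  0.5 -1.7] w 0.698
offset/.15 [0.001 0.007 0.024] rot/2 [-0.      0.0001  0.003 ] yaw y -85.26 joints [-0.93  0.43  0.66  1.81 -0.3   1.   -1.64]
```

```bash
python3 -m jog '[{"offset":[0,0.008,0.012],"rotation":[0,0,0],"fingers":-1},{"offset":[0,0,0],"rotation":[0,0,0],"fingers":-1}]';python3 -m jog '[{"offset":[0,0,0.008],"rotation":[0,0,0],"fingers":-1},{"offset":[0,0,0],"rotation":[0,0,0],"fingers":-1}]';python3 -m jog '[{"offset":[0,0,0.007],"rotation":[0,0,0],"fingers":-1},{"offset":[0,0,0],"rotation":[0,0,0],"fingers":-1}]'
```

```text
clock: 15.32
position: [0.5448, 0.1728, 0.0838]
ee_rot: [0.999, 0.041, -0.0, 0.0]
ft_force: [0.6, -0.4, -0.8]
grip_width: 0.701
clock: 15.58
position: [0.5448, 0.1731, 0.0827]
ee_rot: [0.999, 0.041, -0.0, -0.0]
ft_force: [0.9, 0.0, -1.3]
grip_width: 0.696
clock: 15.82
position: [0.545, 0.1731, 0.0821]
ee_rot: [0.999, 0.041, 0.0, -0.0]
ft_force: [-1.9, -0.1, 5.4]
grip_width: 0.697
```

Deck contact at TCP z 0.082, as predicted. Easing the load and advancing to the panel.

```bash
python3 -m jog '[{"offset":[0,0,-0.002],"rotation":[0,0,0],"fingers":-1},{"offset":[0.05,0,0],"rotation":[0,0,0],"fingers":-1},{"offset":[0.05,0,0],"rotation":[0,0,0],"fingers":-1},{"offset":[0.05,0,0],"rotation":[0,0,0],"fingers":-1},{"offset":[0.04,0,0],"rotation":[0,0,0],"fingers":-1},{"offset":[0,0,0],"rotation":[0,0,0],"fingers":-1},{"offset":[0,0,0],"rotation":[0,0,0],"fingers":-1}]';python3 -m jog '[{"offset":[0.02,0,0],"rotation":[0,0,0],"fingers":-1},{"offset":[0,0,0],"rotation":[0,0,0],"fingers":-1}]';python3 -m jog '[{"offset":[0.02,0,0],"rotation":[0,0,0],"fingers":-1},{"offset":[0,0,0],"rotation":[0,0,0],"fingers":-1}]';python3 -m jog '[{"offset":[0.015,0,0],"rotation":[0,0,0],"fingers":-1},{"offset":[0,0,0],"rotation":[0,0,0],"fingers":-1}]'
```

```text
clock: 16.7
position: [0.5739, 0.1753, 0.0821]
ee_rot: [0.999, 0.041, 0.001, 0.0]
ft_force: [1.4, 0.4, 2.6]
grip_width: 0.698
clock: 16.95
position: [0.5761, 0.1757, 0.0821]
ee_rot: [0.999, 0.041, -0.0, -0.0]
ft_force: [-1.3, -0.6, 4.7]
grip_width: 0.702
clock: 17.2
position: [0.579, 0.1759, 0.0821]
ee_rot: [0.999, 0.041, -0.0, -0.0]
ft_force: [-2.7, -0.2, 5.5]
grip_width: 0.698
clock: 17.45
position: [0.5808, 0.1761, 0.0821]
ee_rot: [0.999, 0.041, -0.001, -0.0]
ft_force: [-5.0, 0.4, 7.5]
grip_width: 0.702
```

```bash
python3 -m jog '[{"offset":[0.015,0,-0.003],"rotation":[0,0,0],"fingers":-1},{"offset":[0,0,0],"rotation":[0,0,0],"fingers":-1}]';python3 -m jog '[{"offset":[0.015,0,-0.001],"rotation":[0,0,0],"fingers":-1},{"offset":[0,0,0],"rotation":[0,0,0],"fingers":-1}]';python3 -m jog '[{"offset":[0.015,0,0],"rotation":[0,0,0],"fingers":-1},{"offset":[0,0,0],"rotation":[0,0,0],"fingers":-1}]';python3 -m jog '[{"offset":[0,0,0],"rotation":[0,0,0],"fingers":-1}]'
```

```text
clock: 17.7
position: [0.5825, 0.1762, 0.0821]
ee_rot: [0.999, 0.041, -0.001, -0.0]
ft_force: [-5.4, -0.6, 6.3]
grip_width: 0.696
clock: 17.95
position: [0.5843, 0.1764, 0.0822]
ee_rot: [0.999, 0.041, -0.002, -0.0]
ft_force: [-7.9, 0.2, 6.3]
grip_width: 0.694
clock: 18.2
position: [0.5861, 0.1765, 0.0822]
ee_rot: [0.999, 0.041, -0.002, -0.0]
ft_force: [-9.8, -1.8, 8.8]
grip_width: 0.703
clock: 18.32
position: [0.5861, 0.1765, 0.0821]
ee_rot: [0.999, 0.041, -0.002, -0.0]
ft_force: [-10.6, -0.3, 8.8]
grip_width: 0.693
```

```bash
python3 -m jog '[{"offset":[0,0,-0.004],"rotation":[0,0,0],"fingers":-1},{"offset":[0,0,0],"rotation":[0,0,0],"fingers":-1}]';python3 -m jog '[{"offset":[0,0,-0.003],"rotation":[0,0,0],"fingers":-1},{"offset":[0,0,0],"rotation":[0,0,0],"fingers":-1}]'; python3 rel.py .5861 .1765 .0821 -85.4; python3 - <<'E'
from h import *
F=[]
for c in("top","scene","top","scene"):
    im=manip.camera(c);cv2.imwrite(f"pics/{c}7.png",im[:,:,::-1]);F.append(manip.get_obs()["ft_force"])
print(np.round(F,1))
s=cv2.imread("pics/scene7.png")
W=cv2.resize(s[230:340,340:450],(600,600),interpolation=cv2.INTER_CUBIC);cv2.imwrite("pics/c7.png",W)
E
```

```text
clock: 18.58
position: [0.5861, 0.1765, 0.0822]
ee_rot: [0.999, 0.041, -0.002, 0.0]
ft_force: [-7.9, -0.1, 3.1]
grip_width: 0.694
clock: 18.82
position: [0.5858, 0.1765, 0.0822]
ee_rot: [0.999, 0.041, -0.003, 0.0]
ft_force: [-6.4, -0.9, -1.3]
grip_width: 0.695
t 18.82 p [0.5858 0.1765 0.0822] z,yaw:  [[0.997, 0.083, -0.005], [0.083, -0.997, -0.001], [-0.005, 0.0, -1.0]] F [-6.4 -0.9 -1.3] w 0.695
offset/.15 [ 0.002 -0.     0.001] rot/2 [0.0002 0.0027 0.0012] yaw y -85.26 joints [-0.86  0.52  0.64  1.7  -0.35  1.04 -1.59]
[[-7.9 -1.3 -0.8]
 [-7.6 -0.8 -0.3]
 [-7.2  0.4 -1.5]
 [-7.5  0.5 -0.8]]
```

View pics/c7.png

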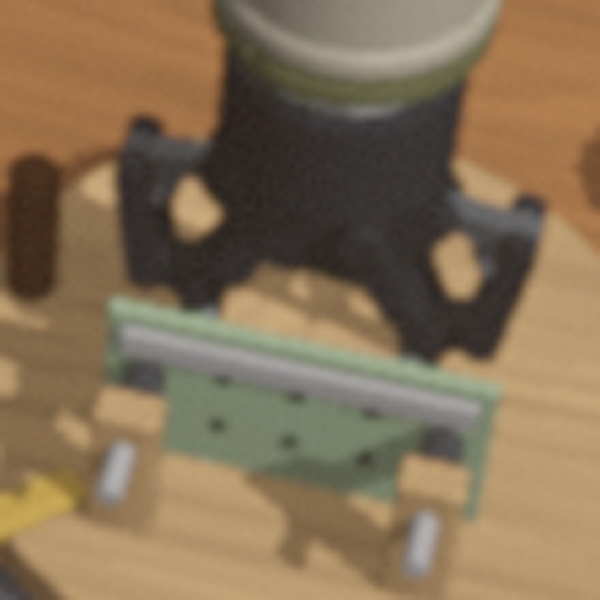

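Flat contact, held against the panel (face about 8 mm pushed back). Fx is about −7.5 N with the deck friction relieved. I'll check lateral centring, then add the last of the push.

```bash
python3 - <<'E'
from h import *
k=110/600
s=lambda X,Y:(340+(X+.5)*k-.5,230+(Y+.5)*k-.5)
b=atz("scene",s(110,300),.111);a=atz("scene",s(498,386),.111);m=(a+b)/2
print("panel",a[:2],b[:2],m,np.hypot(*(a-b)[:2]),np.degrees(np.arctan2(-(a-b)[0],(a-b)[1])))
u=np.array([np.cos(.08),np.sin(.08)]);v=np.array([-u[1],u[0]])
p=np.array([.5858,.1765]);print("lateral need, scene",(m[:2]-p)@v,"face ahead",(m[:2]-p)@u)
for n,mm in(("top est",[.5948,.1771]),("bottom est",[.5958,.1758]),("scene est",[.5966,.1778]),("deck",[.564,.175])):print(n,(np.array(mm)-p)@v)
# expected block top corners in crop
for x,y in((.017,.03),(.017,-.03),(-.017,.03),(-.017,-.03)):
    q=p-.0015*u+x*u+y*v;print((x,y),((proj("scene",[*q,.104])[0]-[340,230])/k).round(0))
# same for top image: panel edges, green
t=cv2.imread("pics/top7.png");cv2.imwrite("pics/c8.png",cv2.resize(t[175:235,212:302],(800,533),interpolation=cv2.INTER_CUBIC))
E
```

```text
panel [0.59947924 0.24246465] [0.60968452 0.11425647] [0.60458188 0.17836056 0.111     ] 0.1286137079496125 4.551106656505973
lateral need, scene 0.0003536580199737555 face ahead 0.018870492693974925
top est -0.00012115122194096613
bottom est -0.0014969081341035398
scene est 0.00043276352332636094
deck 0.00024693776907403766
(0.017, 0.03) [389. 366.]
(0.017, -0.03) [210. 326.]
(-0.017, 0.03) [409. 289.]
(-0.017, -0.03) [232. 250.]
```

```bash
python3 -m jog '[{"offset":[0.008,0,0.001],"rotation":[0,0.0027,0],"fingers":-1},{"offset":[0,0,0],"rotation":[0,0,0],"fingers":-1}]';python3 -m jog '[{"offset":[0.007,0,0.001],"rotation":[0,0,0],"fingers":-1},{"offset":[0,0,0],"rotation":[0,0,0],"fingers":-1}]';python3 -m jog '[{"offset":[0,0,0],"rotation":[0,0,0],"fingers":-1}]'
```

```text
clock: 19.27
position: [0.5866, 0.1765, 0.0821]
ee_rot: [0.999, 0.041, -0.0, 0.0]
ft_force: [-9.6, -1.1, 2.7]
grip_width: 0.695
clock: 19.52
position: [0.5875, 0.1766, 0.0821]
ee_rot: [0.999, 0.041, -0.001, 0.0]
ft_force: [-11.2, -1.3, 5.7]
grip_width: 0.698
clock: 19.65
position: [0.5875, 0.1766, 0.0821]
ee_rot: [0.999, 0.041, -0.001, 0.0]
ft_force: [-12.2, -0.6, 5.9]
grip_width: 0.694
```

View pics/c8.png

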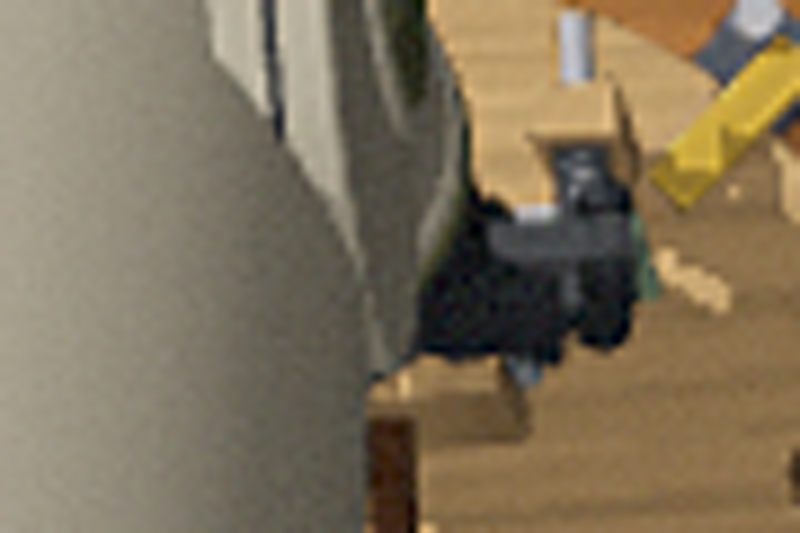

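```bash
python3 -m jog '[{"offset":[0.002,0,-0.004],"rotation":[0,0,0],"fingers":-1},{"offset":[0,0,0],"rotation":[0,0,0],"fingers":-1}]'; python3 rel.py .5861 .1765 .0821 -85.4; python3 - <<'E'
from h import *
F=[]
for i in range(6):
    manip.camera("scene");o=manip.get_obs();F.append(o["ft_force"])
print(np.round(F,1).tolist(),np.mean(F,0).round(2));obs()
E
```

```text
clock: 19.9
position: [0.5875, 0.1766, 0.0822]
ee_rot: [0.999, 0.041, -0.001, 0.0]
ft_force: [-9.9, -1.1, -0.0]
grip_width: 0.7
t 19.9 p [0.5875 0.1766 0.0822] z,yaw:  [[0.997, 0.083, -0.002], [0.083, -0.997, -0.0], [-0.002, 0.0, -1.0]] F [-9.9 -1.1 -0. ] w 0.7
offset/.15 [-0.01  0.    0.  ] rot/2 [0.0002 0.001  0.0012] yaw y -85.26 joints [-0.86  0.52  0.64  1.7  -0.35  1.04 -1.59]
[[-9.8, -0.9, 0.5], [-9.0, -0.6, 0.6], [-10.7, -0.4, -0.2], [-10.1, -0.9, -0.1], [-10.2, -0.0, 0.7], [-10.5, -0.8, 1.4]] [-10.05  -0.59   0.47]
t 20.2 p [0.5875 0.1767 0.0822] z,yaw:  [[0.997, 0.083, -0.002], [0.083, -0.997, -0.0], [-0.002, 0.0, -1.0]] F [-10.5  -0.8   1.4] w 0.702
```

```bash
python3 -m jog '[{"offset":[0,0,0],"rotation":[0,0,0],"fingers":-1},{"offset":[0,0,0],"rotation":[0,0,0],"fingers":-1},{"offset":[0,0,0],"rotation":[0,0,0],"fingers":-1},{"offset":[0,0,0],"rotation":[0,0,0],"fingers":-1},{"offset":[0,0,0],"rotation":[0,0,0],"fingers":-1},{"offset":[0,0,0],"rotation":[0,0,0],"fingers":-1},{"offset":[0,0,0],"rotation":[0,0,0],"fingers":-1},{"offset":[0,0,0],"rotation":[0,0,0],"fingers":-1}]'; python3 - <<'E'
from h import *
s=manip.camera("scene");cv2.imwrite("pics/scene9.png",s[:,:,::-1]);a=cv2.imread("pics/scene0.png")[:,:,::-1]
for n,(l,t,r,b) in dict(jar=(215,172,260,240),ramekin=(134,207,178,243),screwdriver=(524,262,549,334),cutter=(460,247,501,286),mug=(489,332,552,406),post=(325,325,350,355)).items():
    print(n,np.abs(a[t:b,l:r].astype(int)-s[t:b,l:r]).mean().round(1))
obs();print(manip.hand_in())
E
```

```text
clock: 21.2
position: [0.5875, 0.1766, 0.0822]
ee_rot: [0.999, 0.041, -0.001, 0.0]
ft_force: [-10.6, -1.5, 0.7]
grip_width: 0.702
jar 6.3
ramekin 5.1
screwdriver 4.1
cutter 4.2
mug 3.8
post 8.1
t 21.25 p [0.5875 0.1766 0.0822] z,yaw:  [[0.997, 0.083, -0.002], [0.083, -0.997, -0.0], [-0.002, 0.0, -1.0]] F [-10.6  -0.1  -0. ] w 0.695
the job is handed in; nothing more can be done
None
```

I turned the stand counter-clockwise by its handle onto the index stop. Then I stood the peg block on the deck and handed the job in at 21.25 s, still gripping it and pressing it on.

**Turntable:** the pointer rests on the stop post in the pictures, both when I let go of the handle and later under the push. Meeting the stop raised the wrist force briefly: 47 N in x, with 46 N in z at the same moment.

**Force:** six readings averaged 10.05 N. After another second of holding, the last two readings were 10.6 N. The block sits on the deck with only about 2 N, so deck friction adds little to that. I last fitted the panel's position in the picture before the final push. It had moved back 8 mm at about 7.5 N, and from the arm's travel since then it is now about 9.5 mm. So the spring force could be up to about half a newton lower than the wrist reading.

**Alignment:** the block is square to the panel within about 0.5° and centred within about 0.5 mm on most estimates. One estimate, from the panel's bottom edge, said 1.5 mm.

**Other things on the table:** I found no sign that any moved, comparing pictures from before and after. The differences were small, in line with noise and shadow. The peg's direction was not visible in the final view, but it pointed away from the panel when I lowered the block.

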